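# Stop the magnetic stirrer rocking with a levelling wedge

## Robot

A 6-joint arm with a two-finger parallel gripper is mounted at the origin on a cart in front of the work surface, level with it; the furniture and walls round the work are solid. World frame = base frame: x ahead of the robot, y to its left, z up, the work surface at z = 0. Lengths are in m, angles in degrees, forces in N, time in s.
With the tool pointing down it reaches from about 0.3 to 0.75 m from the base axis. Payload 8.5 kg.
Tool frame: the origin (TCP) lies at the very end of the fingers, on their centre line; the grasp point (between the pads) lies 19 mm behind it; z points along the fingers, y is the direction in which the jaws open and shut (so a half turn about z gives the same grasp; the last joint's range is limited). The gripper opens to 85 mm and grips with 20 to 120 N. Pads are 22 mm wide; open, the fingers measure 114 mm over their backs; the gripper's body (76 mm by 85 mm) begins 54 mm behind the grasp point. The pads swing forward as they close: fully open they stand 13 mm farther back than shut.
Start: joints at [60.544, 21.807, 74.336, -0, 83.858, -12.336], TCP at [0.162, 0.526, 0.231] pointing down, gripper open.
Joint ranges: [-178.18, 178.18], [-50.72, 133.34], [12.68, 142.11], [-81.47, 261.47], [9.98, 163.14], [-165.26, 165.26]. Speed limits (degrees/s): [136.94, 136.94, 180, 180, 180, 180].

## Interface

Orientations are given as a 3x3 rotation matrix whose columns are the frame's x, y, z axes.
In Python, from rig import env, vision, close_job, spotter gives the robot as it stands. The module is installed in compiled form; this text tells all that it offers.
- The arm moves only by the tool jog_arm, never from a script. Its argument "plan" is a list that holds one entry, the list of rows, each a list of 6 numbers: the shift along the tool's x, y, z in units of 40 mm (1.0 is 40 mm), then the turn, a rotation vector about the tool's x, y, z in units of 0.15 rad (1.0 is 0.15 rad). A call has 1 to 10 rows; each row shifts and turns the commanded pose from where the row before left it, along the tool's axes as they then stand; what a row does not reach is not made up. A row lasts 1/10 s, in which the tool goes at most 50 mm and 8.59 degrees, less where a joint would pass 70% of its speed; a pose out of reach is approached as far as the arm can. A call with a number of a shift or a turn outside -1 to 1 is refused whole. A call with a gripper value outside its range is refused whole. "grip" is the opening, from -1 (shut) to 1 (fully open), set as the call begins (left out, the last holds). The fingers move at their own pace and stop on an object; "squeeze" is the grip in N (left out, the last holds). Time passes only in rows, so rows that do not move let the fingers close. It gives the time, the measured TCP pose, the force and the opening at its end, in the units of the state.
- env.observe(): the state, without advancing time (a new reading comes with each control period).
- vision.get_image(name): name is "scene" or "top"; returns (picture, depth): 400x640x3 uint8, red, green, blue; 400x640 float32, m along the optical axis (not along the pixel's ray), 0 where there is no reading.
- vision.camera_info(name): a dict with "fx", "fy", "cx", "cy" (pixels), "k1" (the pictures are not rectified: a ray, as slopes to the right and down, at radius r is drawn at 1 + k1 r^2 times it, then the intrinsics apply), "rvec" (rotation vector, rad) and "tvec" (3), from world to camera coordinates, as OpenCV has them. Camera axes: x right, y down, z forward; pixel columns grow to the right and rows downward; lengths in m; the calibration is good to about 2 mm. A picture is of the moment at which its call begins. camera_info takes no time and is no camera call.
- close_job(): hands the job in, once; it reports no verdict.
Trained networks look in the newest picture that a camera, given by its name, has taken for a name from the list of things; names that differ only in an ending like _2 or _b are one class to them, and where a whole thing is asked for, a point or a joint stands for the part that bears it (a point fixed in the world has none). Each returns a list of dicts, best first, with "score" (0 to 1); they miss things now and then, are a little off and sometimes report something else, mostly with a low value. They report only what shows in the picture. A call takes as long as a camera call. They do not tell look-alikes from the thing itself.
- spotter.trace(camera, query): "pixels" (400x640 bool, what is visible of it) and "rect" ([left, top, right, bottom] in pixels, round what is visible of it).
The state is a dict: "time_s": time; "q": joint angles; "qvel": joint speeds; "joint_efforts": joint torques, N m; "position": TCP position; "tool_rot": TCP orientation; "ft_force": force on the tool from outside, world axes, zero at the start; "wrist_torque": the same for the moment, N m; "grip_width": finger opening in m.
Only numpy, scipy, OpenCV 4.12 (cv2) and the standard library are available. Lean on these libraries where they do the work, as an engineer would, in place of code of your own. Each camera call takes 0.05 s, during which the arm holds its last target.

## Task

One foot of the white magnetic stirrer hangs clear of the table, so the stirrer rocks. With your fingertips push the grey wedge that lies in front of that foot under it, just until it fits snugly and the foot rests on it without the stirrer being jacked up, then press down firmly on the stirrer's top above that foot to prove that it no longer rocks (push the wedge further if it does), and leave the wedge in place. Grip and lift nothing, do not shove the stirrer out of its place, and leave the things around it alone.

Things in the scene. Friction and masses are not known exactly. Their poses are not given: they have to be found in the camera images.
- stirrer: white boxy magnetic stirrer, 160 x 160 mm, 62 mm high, about 1.9 kg, loose on four round rubber feet (18 mm across, at x, y = +-62 mm) that hold its underside 20 mm above the table. A round white plate 106 mm across, centred at (12, 12) mm, stands 7.5 mm above its top. Origin: centre, at table height; its two black knobs face -x. Stands level on three feet; that at (-62, -62) is too short
- short_foot_tip (a point): centre of the flat underside of the short foot (front right seen from the robot); it hangs 5 to 9 mm above the table, differently in each run
- press_corner (a point): point on the stirrer's flat top, 62 mm above the table, straight above the short foot, 18 mm from both edges: the place to press. Without the wedge some 2 to 4 N there tip the stirrer by 0.05 to 0.1 rad
- wedge: grey rubber wedge, 100 mm long (x), 46 mm wide (y), 50 g, loose on the table; 2 mm thick at the tip (+x end, pointing roughly at the short foot), rising evenly to 18 mm at 8 mm from the tail (-x end). Origin: centre of its underside
- wedge_tail (a point): middle of the wedge's upright, flat tail face (the face to push), 9 mm above the table. The wedge slides with well under 1 N until it meets the foot; then the push needed rises over several mm, and about 4 N leaves it snug (near 8 N the stirrer starts to slide away), the tail still 35 mm or more in front of the stirrer; it stays when let go
- wedge_tip (a point): middle of the wedge's thin edge, 1 mm above the table
- amber_bottle: bystander: small brown bottle, 34 mm diameter, 62 mm high, standing left of the wedge, in front of the stirrer; origin at the centre of its underside
- loose_cap: bystander: small yellow tube cap, 17 mm diameter, 20 mm high, standing to the right of the stirrer's front; origin at the centre of its underside
- white_bottle: bystander: white bottle with a screw cap, 51 mm diameter, 98 mm high, left of the stirrer; origin at the centre of its underside
- lying_tube: bystander: capped sample tube lying on the table, 107 mm long, 18 mm thick, at the right of the wedge; origin under its middle
Not all that is in view belongs to the job. What is shaped like the wedge but pink is not meant.

How it is judged (in metres and radians):
On the way, in this order (a step that is already met when the one before it is completed fails the run):
1. the wedge is under the short foot and the foot rests on it, without a finger on the stirrer (y of short_foot_tip in the frame of wedge between -0.02 and 0.02 m and x of short_foot_tip in the frame of wedge between -0.045 and 0.05 m and contact force between wedge and stirrer above 0.3 N and contact force between the fingers and stirrer below 0.3 N), for 0.2 s.
2. the stirrer is pressed from above at the wedged corner with more than 4 N and does not rock (y of short_foot_tip in the frame of wedge between -0.02 and 0.02 m and x of short_foot_tip in the frame of wedge between -0.045 and 0.05 m and contact force between the fingers and stirrer above 4 N and angle between stirrer's own z axis and vertical below 0.02 rad and horizontal distance between the grasp point and press_corner below 0.035 m and height (world z) of the grasp point above 0.06 m), for 0.3 s.
At the end, for the whole second after the job is handed in: the wedge lies under the short foot (foot's centre within 20 mm of the wedge's middle line) and carries it with more than 0.3 N, the stirrer is level within 0.012 rad, both at rest (y of short_foot_tip in the frame of wedge between -0.02 and 0.02 m and x of short_foot_tip in the frame of wedge between -0.045 and 0.05 m and contact force between wedge and stirrer above 0.3 N and angle between stirrer's own z axis and vertical below 0.012 rad and linear speed of each of stirrer, wedge below 0.01 m/s); the robot touches nothing.
It fails at once if the wedge is gripped or rammed: the fingers press on it with more than 20 N (contact force between the fingers and wedge above 20 N).
It fails at once if the wedge is lifted or tipped (20 mm or 0.2 rad) (height (world z) of wedge above 0.02 m or angle between wedge's own z axis and vertical above 0.2 rad).
It fails at once if the stirrer is lifted (15 mm) or tipped (0.15 rad) (height (world z) of stirrer above 0.015 m or angle between stirrer's own z axis and vertical above 0.15 rad).
It fails at once if the stirrer is shoved more than 30 mm from its place (distance of stirrer from where it was at the start of the episode above 0.03 m).
It fails at once if something around the work is moved more than 20 mm (distance of any of amber_bottle, loose_cap, white_bottle, lying_tube from where it was at the start of the episode above 0.02 m).
It also fails if it takes over 51 s, if anything falls off the work surface, if the arm or the gripper's body presses on something with over 40 N, if the wrist force passes 120 N, or if a joint passes its speed limit or range.

## Working session

There is one attempt and no reset: what is moved stays moved. The work goes in short steps, Python scripts to look and compute and a tool call to move; the robot and the scene stay as the last step left them, time stands still between calls to the robot, and variables do not carry over. Pictures are saved under pics/ and viewed, and the job is handed in when it is done.

Besides the shell and the picture viewer there is one more tool, called after ">>>" as name(argument=value, ...), one argument or row to a line, values as JSON. jog_arm: Moves the arm, as the interface text tells. Its arguments: {"type":"object","properties":{"plan":{"type":"array"},"grip":{"type":"number"},"squeeze":{"type":"number"}},"required":["plan"]}

```bash
mkdir -p pics; cat > h.py <<'E'
import numpy as np, cv2
from rig import env, vision, close_job, spotter
def cam(n):
    c=vision.camera_info(n); R=cv2.Rodrigues(np.array(c["rvec"],float))[0]; return c,R,np.array(c["tvec"],float).ravel()
def pts(n,uv,depth=None,z=None):
    c,R,t=cam(n); uv=np.asarray(uv,float).reshape(-1,2)
    d=np.stack([(uv[:,0]-c["cx"])/c["fx"],(uv[:,1]-c["cy"])/c["fy"]],1)
    u=d.copy()
    for _ in range(20): u=d/(1+c["k1"]*(u**2).sum(1,keepdims=True))
    ray=np.c_[u,np.ones(len(u))]
    C=-R.T@t; w=ray@R
    if z is not None: s=(z-C[2])/w[:,2]
    else: s=np.asarray(depth)
    return C+w*s[:,None]
def cloud(n,mask,depth):
    v,u=np.nonzero(mask&(depth>0)); return pts(n,np.c_[u,v],depth[v,u])
def save(img,f): cv2.imwrite("pics/"+f,img[:,:,::-1])
E
python3 - <<'E'
from h import *
s=env.observe(); print({k:np.round(v,3).tolist() for k,v in s.items()})
for n in("scene","top"):
    im,d=vision.get_image(n); save(im,n+"0.png"); np.savez(n+"0.npz",im=im,d=d)
    for q in("wedge","stirrer","amber_bottle","loose_cap","white_bottle","lying_tube"):
        for r in spotter.trace(n,q)[:3]:
            P=cloud(n,r["pixels"],d)
            print(n,q,round(r["score"],2),np.round(r["rect"]),np.round(np.median(P,0),3) if len(P) else None,np.round(P.min(0),3),np.round(P.max(0),3))
E
```

```text
{'time_s': 0.0, 'q': [60.544, 21.841, 74.386, 0.001, 83.858, -12.336], 'qvel': [-0.064, 0.033, 0.009, 0.039, 0.037, 0.056], 'joint_efforts': [-0.002, -44.847, -23.128, -0.0, 0.005, 0.0], 'position': [0.162, 0.525, 0.231], 'tool_rot': [[-0.956, 0.294, -0.001], [0.294, 0.956, -0.001], [0.0, -0.001, -1.0]], 'ft_force': [-0.16, -0.421, 0.823], 'wrist_torque': [-0.031, 0.009, -0.013], 'grip_width': 0.085}
scene wedge 0.73 [360. 197. 396. 212.] [ 0.839 -0.103  0.006] [ 0.815 -0.147 -0.003] [ 0.892 -0.034  0.02 ]
scene wedge 0.65 [293. 250. 336. 268.] [ 0.487 -0.107  0.009] [ 0.449 -0.137 -0.001] [ 0.557 -0.067  0.019]
scene wedge 0.56 [214. 241. 261. 264.] [0.413 0.066 0.008] [ 0.38   0.012 -0.002] [0.462 0.147 0.019]
scene stirrer 0.88 [293. 195. 380. 247.] [ 0.612 -0.095  0.06 ] [ 0.551 -0.166 -0.002] [0.758 0.1   0.07 ]
scene amber_bottle 0.74 [274. 225. 292. 249.] [ 0.503 -0.006  0.03 ] [ 0.494 -0.016 -0.002] [0.616 0.085 0.062]
scene loose_cap 0.4 [379. 253. 384. 264.] [ 0.555 -0.232  0.013] [ 0.55  -0.239  0.001] [ 0.568 -0.224  0.021]
scene white_bottle 0.93 [220. 180. 236. 218.] [0
[... 321 characters left out ...]
] [ 0.502 -0.101  0.011] [ 0.45  -0.135 -0.   ] [ 0.555 -0.067  0.022]
top wedge 0.78 [257. 263. 295. 288.] [0.42  0.065 0.01 ] [ 0.384  0.013 -0.003] [0.455 0.116 0.023]
top wedge 0.63 [245. 194. 285. 214.] [0.628 0.116 0.01 ] [ 0.601  0.064 -0.003] [0.657 0.166 0.022]
top stirrer 0.75 [292. 170. 352. 234.] [ 0.641 -0.068  0.063] [ 0.554 -0.167 -0.005] [0.754 0.024 0.075]
top amber_bottle 0.65 [294. 238. 302. 248.] [0.511 0.002 0.059] [ 0.497 -0.01   0.037] [0.527 0.015 0.066]
top white_bottle 0.58 [211. 208. 233. 228.] [0.576 0.223 0.072] [ 0.556  0.208 -0.002] [0.605 0.255 0.103]
top lying_tube 0.47 [392. 263. 424. 276.] [ 0.453 -0.33   0.015] [ 0.439 -0.38  -0.003] [ 0.467 -0.275  0.021]
```

```bash
python3 - <<'E'
from h import *
for n,(a,b,c,d) in {"scene":(190,170,450,320),"top":(200,150,440,310)}.items():
    im=np.load(n+"0.npz")["im"][b:d,a:c]; save(cv2.resize(im,None,fx=3,fy=3,interpolation=cv2.INTER_CUBIC),n+"0z.png")
E
```

```text
(no output)
```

View pics/scene0z.png

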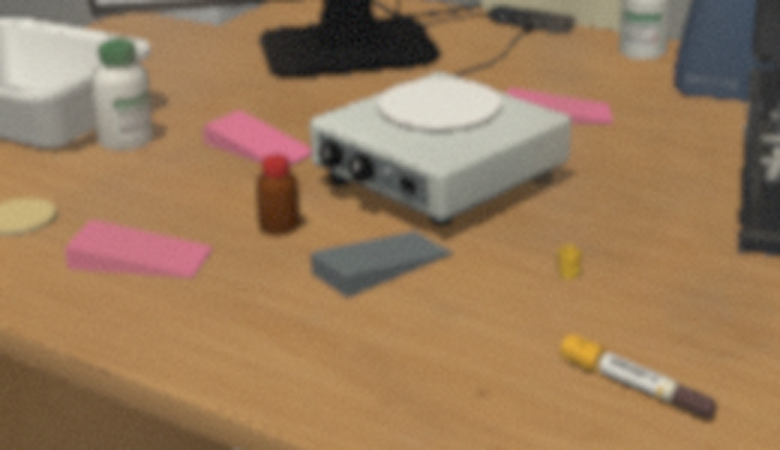

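View pics/top0z.png

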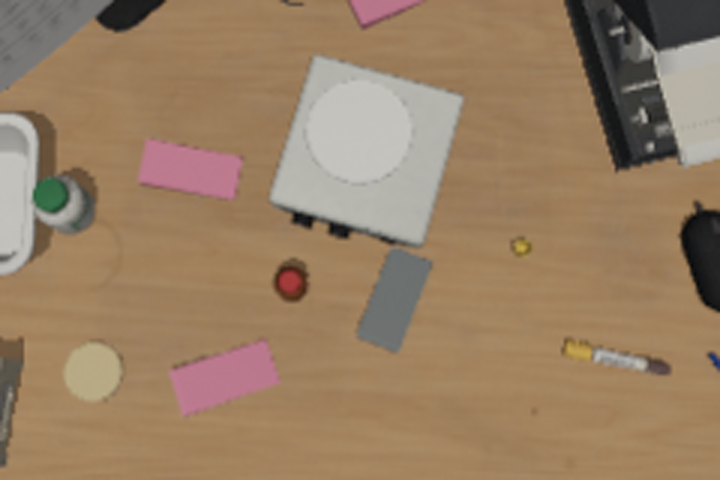

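```bash
python3 - <<'E'
from h import *
for n in("top","scene"):
    im,d=vision.get_image(n); np.savez(n+"1.npz",im=im,d=d)
    for q in("stirrer","wedge"):
        rs=spotter.trace(n,q)
        for r in rs:
            m=r["pixels"]; 
            col=im[m].mean(0)
            if q=="wedge" and col[0]-col[2]>15: continue
            P=cloud(n,m,d)
            if q=="stirrer": P=P[(P[:,2]>.056)&(P[:,2]<.068)]
            rect=cv2.minAreaRect((P[:,:2]*1000).astype(np.float32))
            print(n,q,round(r["score"],2),col.round(),rect,np.round(cv2.boxPoints(rect)),'med z',np.median(P[:,2]))
# manual corners, top pic
px=lambda l:np.array(l)/3.+[200,150]-0.33
print("stirrer corners",pts("top",px([(317,57),(462,97),(421,244),(272,201)]),z=.062).round(4)[:,:2].tolist())
print("wedge tail top corners",pts("top",px([(358,336),(397,352)]),z=.018).round(4)[:,:2].tolist())
print("wedge tip corners",pts("top",px([(391,249),(432,263)]),z=.002).round(4)[:,:2].tolist())
ps=lambda l:np.array(l)/3.+[190,170]-0.33
print("scene stirrer",pts("scene",ps([(312,121),(437,75),(570,121),(438,180)]),z=.062).round(4)[:,:2].tolist())
print("scene wedge tail",pts("scene",ps([(312,260),(346,281)]),z=.018).round(4)[:,:2].tolist())
print("scene wedge tip",pts("scene",ps([(411,234),(451,254)]),z=.002).round(4)[:,:2].tolist())
E
```

```text
top stirrer 0.67 [177. 176. 169.] ((646.1605834960938, -67.9075698852539), (159.48260498046875, 163.81961059570312), 75.84230041503906) [[ 547. -125.]
 [ 706. -165.]
 [ 745.  -11.]
 [ 586.   29.]] med z 0.06204883576512965
top wedge 0.66 [110. 113. 110.] ((503.5079345703125, -101.73682403564453), (45.30043029785156, 99.84500885009766), 70.63329315185547) [[ 449. -107.]
 [ 543. -140.]
 [ 558.  -97.]
 [ 464.  -64.]] med z 0.010867349951676042
scene stirrer 0.86 [157. 156. 146.] ((647.08056640625, -69.62602996826172), (161.07400512695312, 160.04617309570312), 75.74331665039062) [[ 550. -128.]
 [ 705. -167.]
 [ 744.  -11.]
 [ 589.   28.]] med z 0.06092878832351817
scene wedge 0.91 [ 99. 100.  95.] ((502.957275390625, -102.94206237792969), (48.767417907714844, 101.27076721191406), 71.05687713623047) [[ 447. -110.]
 [ 543. -142.]
 [ 559.  -96.]
 [ 463.  -63.]] med z 0.008976592442584336
stirrer corners [[0.7403, -0.0154], [0.7036, -0.163], [0.5534, -0.1253], [0.5905, 0.0222]]
wedge tail top corners [[0.4649, -0.0672], [0.4507, -0.1065]]
wedge tip corners [[0.5556, -0.0979], [0.5427, -0.1404]]
scene stirrer [[0.5883, 0.0194], [0.7329, -0.018], [0.6929, -0.1696], [0.5416, -0.1309]]
scene wedge tail [[0.458, -0.0718], [0.4454, -0.1107]]
scene wedge tip [[0.5535, -0.0984], [0.5412, -0.1419]]
```

>>> jog_arm(
  plan=[
    [[-0.52, -0.625, 0, 0, 0, 0], [-0.52, -0.625, 0, 0, 0, 0], [-0.52, -0.625, 0, 0, 0, 0], [-0.52, -0.625, 0, 0, 0, 0], [-0.52, -0.625, 0, 0, 0, 0], [-0.52, -0.625, 0, 0, 0, 0], [-0.52, -0.625, 0, 0, 0, 0], [-0.52, -0.625, 0, 0, 0, 0], [-0.52, -0.625, 0, 0, 0, 0], [-0.52, -0.625, 0, 0, 0, 0]],
  ],
  grip=-1,
  squeeze=20,
)

```text
time_s: 2.0
position: [0.2874, 0.2243, 0.2315]
tool_rot: [[-0.956, 0.294, 0.001], [0.294, 0.956, 0.0], [-0.001, 0.0, -1.0]]
ft_force: [0.4, 0.9, -0.3]
grip_width: -0.0004
```

>>> jog_arm(
  plan=[
    [[-0.52, -0.625, 0, 0, 0, 0], [-0.52, -0.625, 0, 0, 0, 0], [-0.52, -0.625, 0, 0, 0, 0], [-0.52, -0.625, 0, 0, 0, 0], [-0.52, -0.625, 0, 0, 0, 0], [-0.52, -0.625, 0, 0, 0, 0], [-0.52, -0.625, 0, 0, 0, 0], [-0.52, -0.625, 0, 0, 0, 0], [-0.52, -0.625, 0, 0, 0, 0], [-0.52, -0.625, 0, 0, 0, -0.4]],
  ],
)

```text
time_s: 3.0
position: [0.4126, -0.0761, 0.2314]
tool_rot: [[-0.972, 0.236, 0.0], [0.236, 0.972, -0.0], [-0.0, -0.0, -1.0]]
ft_force: [0.2, 0.5, 0.0]
grip_width: -0.0
```

>>> jog_arm(
  plan=[
    [[0, 0, 0.8, 0, 0, 0], [0, 0, 0.8, 0, 0, 0], [0, 0, 0.8, 0, 0, 0], [0, 0, 0.6, 0, 0, 0], [0, 0, 0.5, 0, 0, 0], [0, 0, 0.5, 0, 0, 0], [0, 0, 0.5, 0, 0, 0], [0, 0, 0, 0, 0, 0], [0, 0, 0, 0, 0, 0]],
  ],
)

```text
time_s: 3.9
position: [0.4125, -0.0748, 0.0517]
tool_rot: [[-0.972, 0.237, -0.0], [0.237, 0.972, -0.0], [0.0, -0.0, -1.0]]
ft_force: [-0.4, -0.2, 0.8]
grip_width: -0.0
```

>>> jog_arm(
  plan=[
    [[0, 0, 0.5, 0, 0, 0], [0, 0, 0.4, 0, 0, 0], [0, 0, 0.25, 0, 0, 0], [0, 0, 0, 0, 0, 0], [0, 0, 0, 0, 0, 0]],
  ],
)

```text
time_s: 4.4
position: [0.4128, -0.0749, 0.0062]
tool_rot: [[-0.972, 0.236, 0.001], [0.236, 0.972, -0.001], [-0.001, -0.0, -1.0]]
ft_force: [0.2, 0.3, -0.9]
grip_width: 0.0001
```

```bash
cat > look.py <<'E'
from h import *
import sys
tag=sys.argv[1]
for n,(a,b,c,d) in {"scene":(240,170,420,290),"top":(270,150,420,310)}.items():
    im,dd=vision.get_image(n); np.savez(n+tag+".npz",im=im,d=dd)
    save(cv2.resize(im[b:d,a:c],None,fx=3.5,fy=3.5,interpolation=cv2.INTER_CUBIC),n+tag+".png")
    for q in("stirrer","wedge"):
        for r in spotter.trace(n,q):
            m=r["pixels"]; col=im[m].mean(0)
            if q=="wedge" and col[0]-col[2]>20: continue
            P=cloud(n,m,dd)
            if q=="stirrer": P=P[(P[:,2]>.056)&(P[:,2]<.068)]
            else: P=P[P[:,2]<.022]
            if len(P)<20: continue
            rect=cv2.minAreaRect((P[:,:2]*1000).astype(np.float32))
            print(n,q,round(r["score"],2),np.round(rect[0],1),np.round(rect[1],1),round(rect[2],1))
s=env.observe(); print(s["time_s"],np.round(s["position"],4),np.round(s["ft_force"],2))
E
python3 look.py 2
```

```text
scene stirrer 0.8 [647.8 -71.6] [157.3 160.8] 75.0
scene wedge 0.86 [ 502.2 -102.1] [51.1 99.5] 69.1
top stirrer 0.8 [644.4 -67.3] [159.3 168.8] 75.8
top wedge 0.63 [ 508.8 -103.9] [44.  87.9] 71.6
4.7 [ 0.4125 -0.0748  0.0058] [-0.06 -0.26 -0.8 ]
```

View pics/scene2.png

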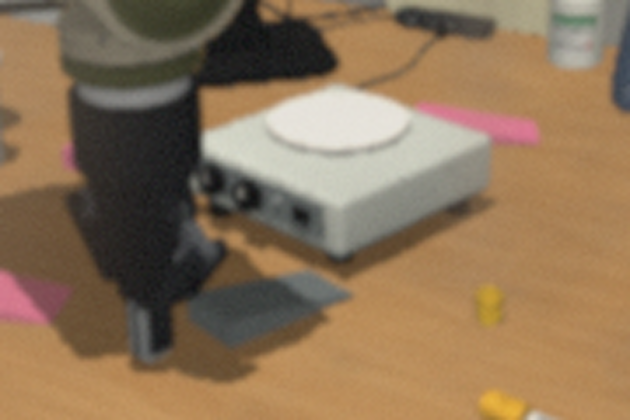

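View pics/top2.png

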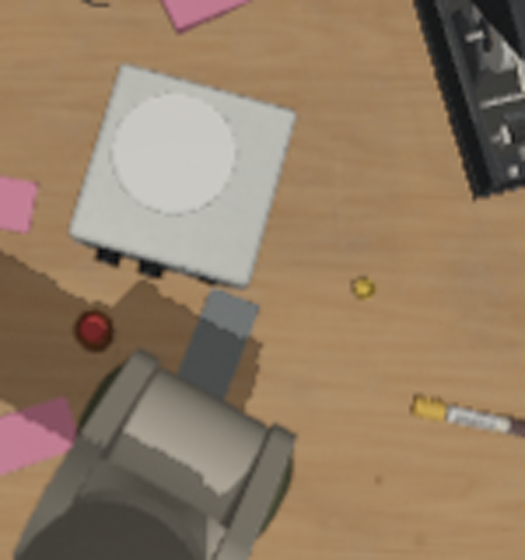

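>>> jog_arm(
  plan=[
    [[-0.15, 0, 0, 0, 0, 0], [-0.15, 0, 0, 0, 0, 0], [-0.12, 0, 0, 0, 0, 0], [-0.1, 0, 0, 0, 0, 0], [-0.1, 0, 0, 0, 0, 0], [-0.1, 0, 0, 0, 0, 0], [-0.1, 0, 0, 0, 0, 0], [-0.1, 0, 0, 0, 0, 0], [-0.1, 0, 0, 0, 0, 0], [0, 0, 0, 0, 0, 0]],
  ],
)

```text
time_s: 5.7
position: [0.4525, -0.0845, 0.0053]
tool_rot: [[-0.972, 0.236, 0.001], [0.236, 0.972, -0.0], [-0.001, -0.0, -1.0]]
ft_force: [-0.0, 0.2, 0.7]
grip_width: 0.0001
```

>>> jog_arm(
  plan=[
    [[-0.05, 0, 0, 0, 0, 0], [-0.05, 0, 0, 0, 0, 0], [-0.05, 0, 0, 0, 0, 0], [-0.05, 0, 0, 0, 0, 0], [0, 0, 0, 0, 0, 0], [0, 0, 0, 0, 0, 0]],
  ],
)

```text
time_s: 6.3
position: [0.4597, -0.0862, 0.0053]
tool_rot: [[-0.972, 0.237, -0.0], [0.237, 0.972, -0.0], [0.0, -0.0, -1.0]]
ft_force: [-0.2, 1.3, -0.2]
grip_width: -0.0
```

```bash
python3 look.py 3
```

```text
scene stirrer 0.8 [643.8 -71.6] [156.1 156. ] 75.4
scene wedge 0.78 [ 518.8 -107. ] [ 51.1 111.3] 78.6
top stirrer 0.58 [643.5 -67. ] [159.7 169.7] 75.8
top wedge 0.43 [ 547.3 -114.3] [43.8 38.9] 64.8
6.6 [ 0.4596 -0.0862  0.0053] [ 0.58  0.44 -0.91]
```

View pics/scene3.png

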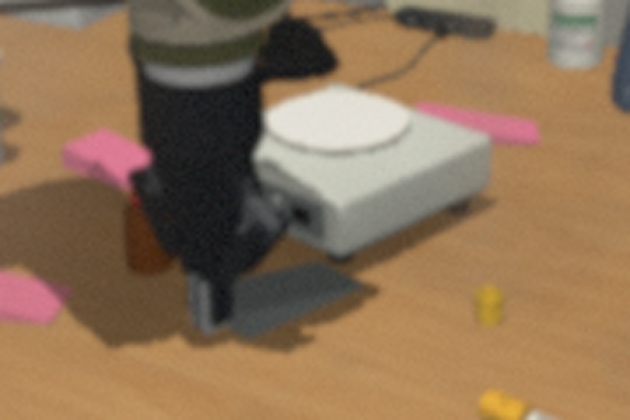

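View pics/top3.png

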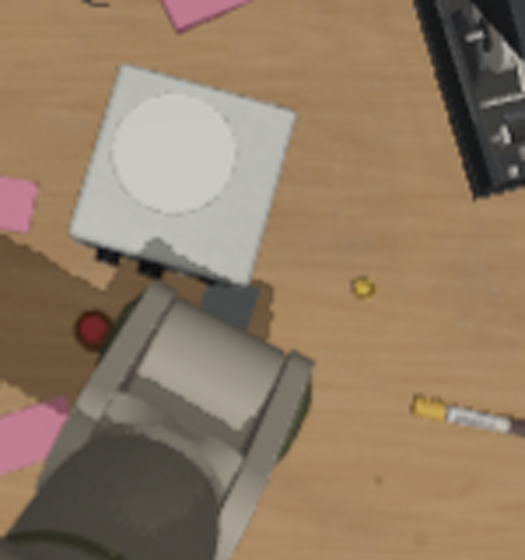

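```bash
python3 - <<'E'
from h import *
ps=lambda l:np.array(l)/3.5+[240,170]-0.36
def rep(tag,tip,tr):
    t=pts("scene",ps(tip),z=.002)[:,:2]; b=pts("scene",ps(tr),z=0.0)[:,:2]
    print(tag,t.round(4).tolist(),b.round(4).tolist(),"tip dir",np.degrees(np.arctan2(*(t[0]-t[1])[::-1]))-90,"side dir",np.degrees(np.arctan2(*(t[1]-b[0])[::-1])),np.linalg.norm(t[1]-b[0]))
rep(2,[(303,270),(352,295)],[(232,346)])
rep(3,[(320,264),(373,290)],[(248,338)])
a=cv2.imread("pics/scene3.png")
im=np.load("scene3.npz")["im"][215:280,290:355]
b=cv2.resize(im,None,fx=9,fy=9,interpolation=cv2.INTER_CUBIC)
save(np.clip(b.astype(float)*1.6,0,255).astype(np.uint8),"s3z.png")
im=np.load("top3.npz")["im"][220:260,310:360]
b=cv2.resize(im,None,fx=12,fy=12,interpolation=cv2.INTER_CUBIC)
save(np.clip(b.astype(float)*1.6,0,255).astype(np.uint8),"t3z.png")
E
```

```text
2 [[0.5568, -0.0951], [0.5431, -0.1413]] [[0.4533, -0.1068]] tip dir -16.47350033054758 side dir -21.000364470247106 0.09621508936031613
3 [[0.57, -0.1007], [0.5559, -0.15]] [[0.4663, -0.1102]] tip dir -15.959553151671173 side dir -23.977762049548137 0.0980809666310452
```

View pics/s3z.png

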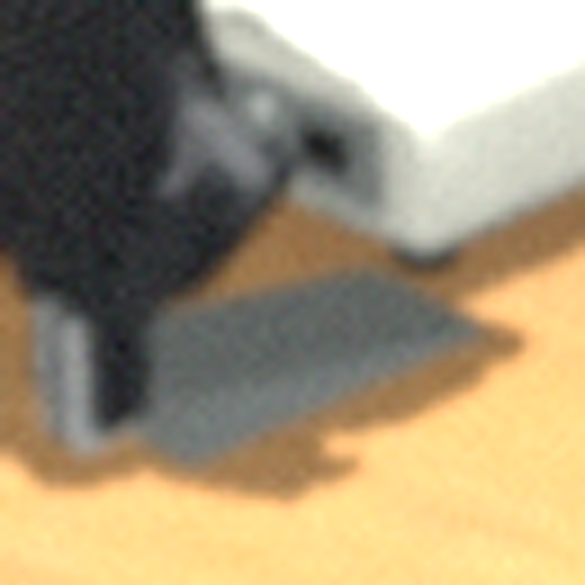

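View pics/t3z.png

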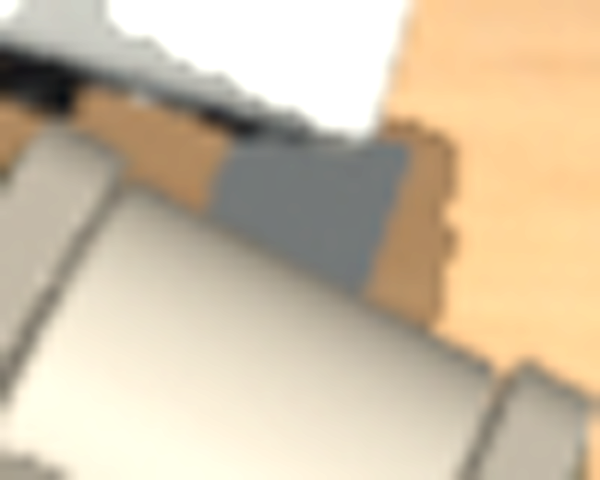

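```bash
python3 - <<'E'
from h import *
p=lambda u,v,z:pts("top",[(u/12+310-.46,v/12+220-.46)],z=z)[0]
a=p(363,292,.008);b=p(410,152,.002);c=p(212,205,.007);d=p(228,148,.004)
print(a,b,c,d)
f=lambda a,b:np.degrees(np.arctan2(b[1]-a[1],b[0]-a[0]))
print(f(a,b),f(c,d))
E
```

```text
[ 0.5215441  -0.12859473  0.008     ] [ 0.55861964 -0.14014997  0.002     ] [ 0.54242347 -0.089556    0.007     ] [ 0.55764029 -0.09326201  0.004     ]
-17.310554222165276 -13.687743777538648
```

>>> jog_arm(
  plan=[
    [[-0.05, 0, 0, 0, 0, 0], [-0.05, 0, 0, 0, 0, 0], [-0.05, 0, 0, 0, 0, 0], [-0.05, 0, 0, 0, 0, 0], [-0.05, 0, 0, 0, 0, 0], [0, 0, 0, 0, 0, 0]],
  ],
)

```text
time_s: 7.2
position: [0.4697, -0.0887, 0.0053]
tool_rot: [[-0.972, 0.237, 0.0], [0.237, 0.972, -0.0], [-0.0, -0.0, -1.0]]
ft_force: [-0.6, 0.3, 0.0]
grip_width: -0.0
```

```bash
cat > ft.py <<'E'
from h import *
import sys
N=int(sys.argv[1]) if len(sys.argv)>1 else 8
F=[];P=[];J=[]
for i in range(N):
    im,d=vision.get_image("scene"); s=env.observe(); F.append(s["ft_force"]);P.append(s["position"]);J.append(s["joint_efforts"])
F=np.array(F); x=np.array(s["tool_rot"])[:,0]
print(s["time_s"],"F",F.mean(0).round(2),"sem",(F.std(0)/N**.5).round(2),"push resist (+)",(F@x).mean().round(2),"pos",np.mean(P,0).round(4),"J",np.mean(J,0).round(3))
save(cv2.resize(im[170:290,240:420],None,fx=3.5,fy=3.5,interpolation=cv2.INTER_CUBIC),"ft.png")
E
python3 ft.py
```

```text
7.6 F [ 0.06 -0.26  0.23] sem [0.14 0.13 0.12] push resist (+) -0.12 pos [ 0.4694 -0.0886  0.0053] J [-1.0000e-03 -4.3250e+01 -1.2056e+01 -0.0000e+00 -1.0000e-03  1.0000e-03]
```

>>> jog_arm(
  plan=[
    [[-0.05, 0, 0, 0, 0, 0], [-0.05, 0, 0, 0, 0, 0], [0, 0, 0, 0, 0, 0]],
  ],
)

```text
time_s: 7.9
position: [0.4737, -0.0897, 0.0053]
tool_rot: [[-0.972, 0.237, 0.0], [0.237, 0.972, -0.0], [-0.0, -0.0, -1.0]]
ft_force: [-0.6, -0.7, -0.2]
grip_width: -0.0001
```

```bash
python3 ft.py 6
```

```text
8.2 F [ 0.04  0.19 -0.11] sem [0.28 0.18 0.26] push resist (+) 0.01 pos [ 0.4733 -0.0895  0.0053] J [-5.0000e-03 -4.3615e+01 -1.2220e+01 -0.0000e+00 -1.0000e-03  1.0000e-03]
```

>>> jog_arm(
  plan=[
    [[-0.05, 0, 0, 0, 0, 0], [-0.05, 0, 0, 0, 0, 0], [0, 0, 0, 0, 0, 0]],
  ],
)

```text
time_s: 8.5
position: [0.4775, -0.0906, 0.0053]
tool_rot: [[-0.972, 0.237, 0.0], [0.237, 0.972, -0.0], [-0.0, -0.0, -1.0]]
ft_force: [-0.5, -0.1, -0.0]
grip_width: 0.0002
```

```bash
python3 ft.py 6; python3 look.py 4
```

```text
8.8 F [-0.12  0.05 -0.3 ] sem [0.13 0.21 0.1 ] push resist (+) 0.13 pos [ 0.4772 -0.0905  0.0053] J [-4.0000e-03 -4.3974e+01 -1.2371e+01 -0.0000e+00 -1.0000e-03  1.0000e-03]
scene stirrer 0.76 [648.5 -70.3] [160.8 160.7] 75.6
scene wedge 0.69 [ 533.5 -107.6] [ 46.1 101. ] 77.8
top stirrer 0.56 [646.3 -67.9] [160.1 164.4] 76.2
9.1 [ 0.4772 -0.0905  0.0053] [-0.05 -1.19  0.02]
```

View pics/scene4.png

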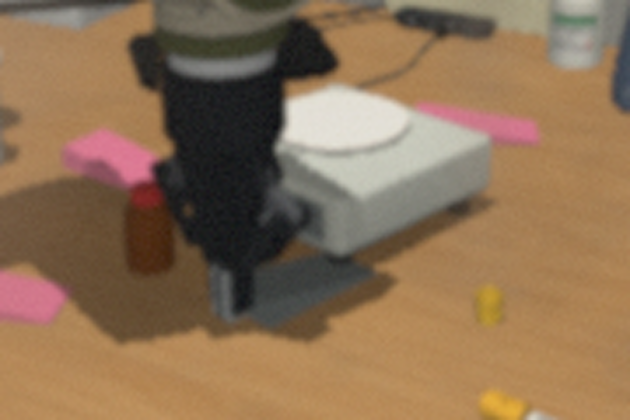

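>>> jog_arm(
  plan=[
    [[-0.05, 0, 0, 0, 0, 0], [0, 0, 0, 0, 0, 0], [0, 0, 0, 0, 0, 0]],
  ],
)

```text
time_s: 9.4
position: [0.4792, -0.091, 0.0053]
tool_rot: [[-0.972, 0.236, 0.0], [0.236, 0.972, -0.0], [-0.0, -0.0, -1.0]]
ft_force: [-0.3, -0.4, 0.0]
grip_width: -0.0001
```

```bash
python3 ft.py 6
```

```text
9.7 F [ 0.02 -0.1  -0.02] sem [0.22 0.27 0.2 ] push resist (+) -0.05 pos [ 0.4791 -0.091   0.0053] J [-1.0000e-03 -4.4165e+01 -1.2405e+01 -0.0000e+00 -0.0000e+00  0.0000e+00]
```

>>> jog_arm(
  plan=[
    [[-0.05, 0, 0, 0, 0, 0], [0, 0, 0, 0, 0, 0], [0, 0, 0, 0, 0, 0]],
  ],
)

```text
time_s: 10.0
position: [0.4811, -0.0915, 0.0053]
tool_rot: [[-0.972, 0.237, 0.0], [0.237, 0.972, -0.0], [-0.0, -0.0, -1.0]]
ft_force: [0.6, -0.2, 0.2]
grip_width: -0.0001
```

```bash
python3 ft.py 6
```

```text
10.3 F [ 0.09 -0.35 -0.14] sem [0.16 0.26 0.15] push resist (+) -0.17 pos [ 0.4811 -0.0914  0.0053] J [-1.0000e-03 -4.4346e+01 -1.2480e+01 -0.0000e+00 -0.0000e+00  0.0000e+00]
```

>>> jog_arm(
  plan=[
    [[-0.05, 0, 0, 0, 0, 0], [0, 0, 0, 0, 0, 0], [0, 0, 0, 0, 0, 0]],
  ],
)

```text
time_s: 10.6
position: [0.4831, -0.0919, 0.0053]
tool_rot: [[-0.972, 0.237, 0.0], [0.237, 0.972, -0.0], [-0.0, -0.0, -1.0]]
ft_force: [-0.2, -0.3, 0.5]
grip_width: 0.0001
```

```bash
python3 ft.py 6
```

```text
10.9 F [ 0.17 -0.04 -0.1 ] sem [0.17 0.3  0.09] push resist (+) -0.17 pos [ 0.483  -0.0919  0.0053] J [-1.0000e-03 -4.4525e+01 -1.2555e+01 -0.0000e+00 -0.0000e+00  0.0000e+00]
```

>>> jog_arm(
  plan=[
    [[-0.05, 0, 0, 0, 0, 0], [0, 0, 0, 0, 0, 0], [0, 0, 0, 0, 0, 0]],
  ],
)

```text
time_s: 11.2
position: [0.485, -0.0924, 0.0053]
tool_rot: [[-0.972, 0.237, 0.0], [0.237, 0.972, -0.0], [-0.0, -0.0, -1.0]]
ft_force: [0.0, -0.2, 0.4]
grip_width: -0.0002
```

```bash
python3 ft.py 6
```

```text
11.5 F [-0.01 -0.29  0.04] sem [0.2  0.14 0.19] push resist (+) -0.06 pos [ 0.485  -0.0924  0.0053] J [ -0.    -44.705 -12.63   -0.     -0.      0.   ]
```

>>> jog_arm(
  plan=[
    [[-0.05, 0, 0, 0, 0, 0], [0, 0, 0, 0, 0, 0], [0, 0, 0, 0, 0, 0]],
  ],
)

```text
time_s: 11.8
position: [0.487, -0.0929, 0.0053]
tool_rot: [[-0.972, 0.236, 0.0], [0.236, 0.972, -0.0], [-0.0, -0.0, -1.0]]
ft_force: [-0.1, 0.1, 0.5]
grip_width: -0.0001
```

```bash
python3 ft.py 6
```

```text
12.1 F [-0.14 -0.22  0.13] sem [0.2  0.21 0.14] push resist (+) 0.09 pos [ 0.4869 -0.0929  0.0053] J [-1.0000e-03 -4.4885e+01 -1.2704e+01 -0.0000e+00 -0.0000e+00  0.0000e+00]
```

>>> jog_arm(
  plan=[
    [[-0.05, 0, 0, 0, 0, 0], [0, 0, 0, 0, 0, 0], [0, 0, 0, 0, 0, 0]],
  ],
)

```text
time_s: 12.4
position: [0.4889, -0.0934, 0.0053]
tool_rot: [[-0.972, 0.237, 0.0], [0.237, 0.972, -0.0], [-0.0, -0.0, -1.0]]
ft_force: [0.4, 0.1, 0.7]
grip_width: 0.0003
```

```bash
python3 ft.py 6
```

```text
12.7 F [ 0.02 -0.2   0.32] sem [0.25 0.23 0.2 ] push resist (+) -0.06 pos [ 0.4888 -0.0933  0.0053] J [-1.0000e-03 -4.5065e+01 -1.2779e+01 -0.0000e+00 -0.0000e+00  0.0000e+00]
```

>>> jog_arm(
  plan=[
    [[-0.05, 0, 0, 0, 0, 0], [0, 0, 0, 0, 0, 0], [0, 0, 0, 0, 0, 0]],
  ],
)

```text
time_s: 13.0
position: [0.4909, -0.0938, 0.0053]
tool_rot: [[-0.972, 0.237, 0.0], [0.237, 0.972, -0.0], [-0.0, -0.0, -1.0]]
ft_force: [0.0, 0.2, -0.1]
grip_width: -0.0002
```

```bash
python3 ft.py 6;python3 look.py 5
```

```text
13.3 F [ 0.18 -0.35  0.31] sem [0.15 0.17 0.26] push resist (+) -0.25 pos [ 0.4908 -0.0938  0.0053] J [-1.0000e-03 -4.5244e+01 -1.2853e+01 -0.0000e+00 -0.0000e+00  0.0000e+00]
scene stirrer 0.57 [647.4 -70.6] [160.4 160.3] 75.8
scene wedge 0.56 [ 551.7 -101.8] [ 65.8 109.1] 76.4
top stirrer 0.61 [642.2 -67.5] [158.5 167.4] 76.5
13.6 [ 0.4908 -0.0938  0.0053] [-0.11 -0.2  -0.02]
```

View pics/scene5.png

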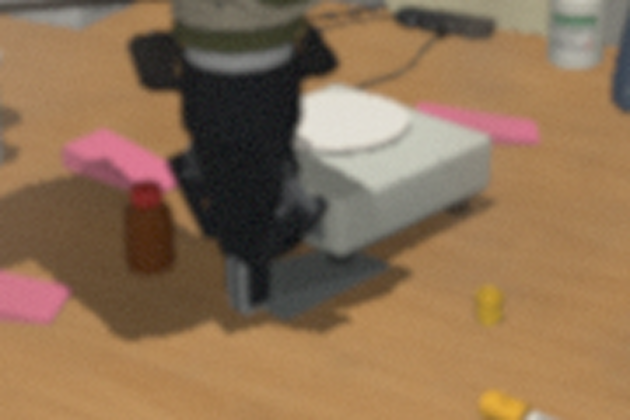

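>>> jog_arm(
  plan=[
    [[-0.05, 0, 0, 0, 0, 0], [0, 0, 0, 0, 0, 0], [0, 0, 0, 0, 0, 0]],
  ],
)

```text
time_s: 13.9
position: [0.4926, -0.0942, 0.0053]
tool_rot: [[-0.972, 0.237, -0.0], [0.237, 0.972, 0.0], [0.001, 0.0, -1.0]]
ft_force: [-0.7, 0.7, 1.0]
grip_width: -0.0
```

```bash
python3 ft.py 6
```

```text
14.2 F [-1.78  0.8   0.4 ] sem [0.15 0.17 0.22] push resist (+) 1.92 pos [ 0.4926 -0.0942  0.0053] J [-1.6800e-01 -4.5359e+01 -1.3860e+01  2.2000e-02 -4.6200e-01  3.0000e-03]
```

>>> jog_arm(
  plan=[
    [[-0.04, 0, 0, 0, 0, 0], [0, 0, 0, 0, 0, 0], [0, 0, 0, 0, 0, 0]],
  ],
)

```text
time_s: 14.5
position: [0.4934, -0.0943, 0.0052]
tool_rot: [[-0.972, 0.236, -0.002], [0.236, 0.972, 0.001], [0.002, 0.0, -1.0]]
ft_force: [-6.5, 1.4, 3.3]
grip_width: -0.0003
```

```bash
python3 ft.py 6
```

```text
14.8 F [-4.99  1.26  2.95] sem [0.23 0.16 0.11] push resist (+) 5.15 pos [ 0.4934 -0.0943  0.0052] J [-1.1600e-01 -4.4707e+01 -1.5407e+01  1.8900e-01 -1.3120e+00 -2.0000e-03]
```

>>> jog_arm(
  plan=[
    [[-0.04, 0, 0, 0, 0, 0], [0, 0, 0, 0, 0, 0], [0, 0, 0, 0, 0, 0]],
  ],
)

```text
time_s: 15.1
position: [0.494, -0.0943, 0.0051]
tool_rot: [[-0.972, 0.236, -0.004], [0.236, 0.972, 0.002], [0.005, 0.0, -1.0]]
ft_force: [-8.4, 1.6, 4.8]
grip_width: 0.0
```

```bash
python3 ft.py 6
```

```text
15.4 F [-8.66  1.78  4.46] sem [0.19 0.24 0.17] push resist (+) 8.85 pos [ 0.494  -0.0943  0.0051] J [-7.6000e-02 -4.4253e+01 -1.6872e+01  3.3900e-01 -2.0890e+00 -8.0000e-03]
```

```bash
python3 look.py 6; python3 -c "
from h import *
s=env.observe(); print(s['wrist_torque'],s['ft_force'],s['position'])"
```

```text
scene stirrer 0.77 [648.  -71.1] [159.4 159.6] 75.8
scene wedge 0.68 [ 548.8 -111.3] [45.8 98.7] 76.4
top stirrer 0.4 [648.  -68.3] [157.7 159.2] 75.7
15.7 [ 0.494  -0.0943  0.0051] [-8.36  1.19  5.66]
[0.27235605 1.39051777 0.03197304] [-8.36230871  1.18838121  5.66345785] [ 0.49402467 -0.09434162  0.00508218]
```

View pics/scene6.png

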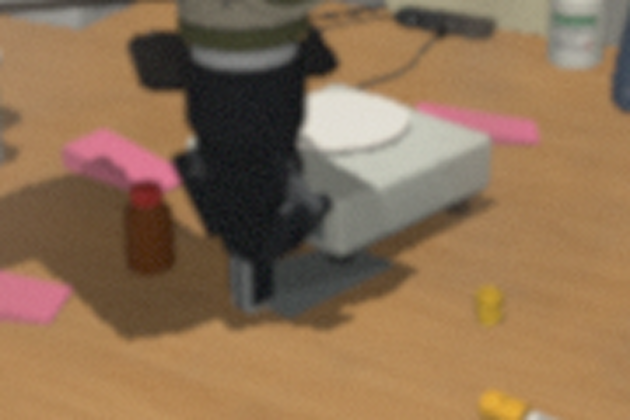

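View pics/top6.png

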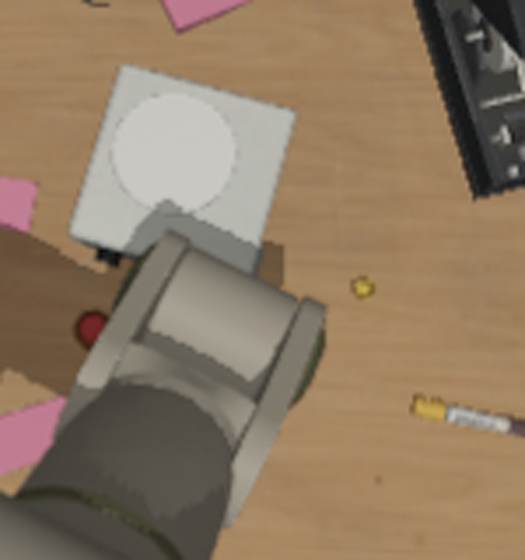

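>>> jog_arm(
  plan=[
    [[0.1, 0, 0, 0, 0, 0], [0.15, 0, 0, 0, 0, 0], [0.25, 0, 0, 0, 0, 0], [0.25, 0, 0, 0, 0, 0], [0, 0, -0.5, 0, 0, 0], [0, 0, -0.7, 0, 0, 0], [0, 0, -0.7, 0, 0, 0], [0, 0, -0.5, 0, 0, 0], [0, 0, 0, 0, 0, 0], [0, 0, 0, 0, 0, 0]],
  ],
)

```text
time_s: 16.7
position: [0.4661, -0.0878, 0.101]
tool_rot: [[-0.972, 0.237, -0.0], [0.237, 0.972, 0.0], [0.0, 0.0, -1.0]]
ft_force: [-0.5, 0.1, 0.1]
grip_width: -0.0002
```

```bash
python3 look.py 7; python3 ft.py 5
```

```text
scene wedge 0.73 [ 552.9 -110.9] [ 48.6 105.6] 75.6
top stirrer 0.86 [647.5 -67.9] [159.5 161.9] 75.7
top wedge 0.38 [596.  233.5] [71.8 34.6] 31.9
17.0 [ 0.4664 -0.0878  0.1006] [-0.73  0.75  1.01]
17.25 F [ 0.02  0.13 -0.09] sem [0.16 0.21 0.18] push resist (+) 0.01 pos [ 0.4666 -0.0879  0.101 ] J [-6.0000e-03 -3.9878e+01 -1.7137e+01 -0.0000e+00 -1.0000e-03 -0.0000e+00]
```

View pics/scene7.png

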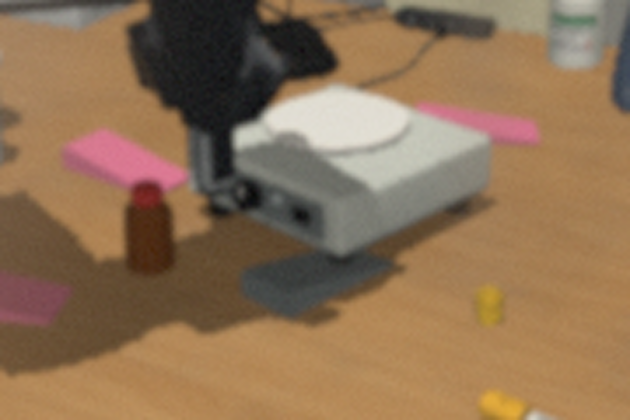

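View pics/top7.png

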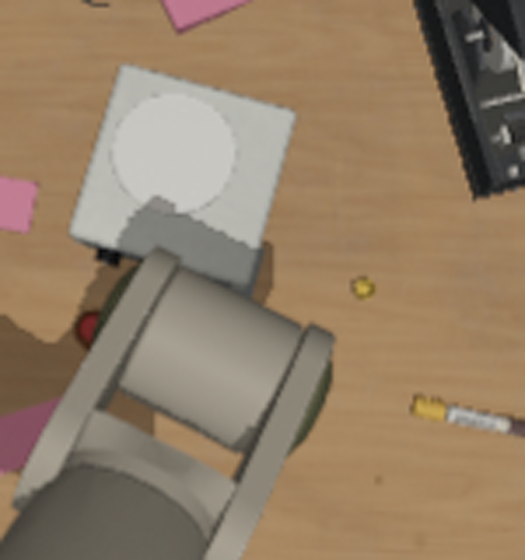

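>>> jog_arm(
  plan=[
    [[-0.4, 0, 0, 0, 0, 0], [-0.6, 0, 0, 0, 0, 0], [-0.6, 0, 0, 0, 0, 0], [-0.6, 0, 0, 0, 0, 0], [-0.4, 0, 0, 0, 0, 0], [-0.1, 0, 0, 0, 0, 0], [0, 0, 0.4, 0, 0, 0], [0, 0, 0.3, 0, 0, 0], [0, 0, 0.1, 0, 0, 0], [0, 0, 0, 0, 0, 0]],
  ],
)

```text
time_s: 18.25
position: [0.571, -0.1133, 0.0688]
tool_rot: [[-0.972, 0.237, -0.001], [0.237, 0.972, 0.001], [0.002, 0.0, -1.0]]
ft_force: [-0.4, -0.1, 0.4]
grip_width: -0.0002
```

```bash
python3 look.py 8; python3 ft.py 3
```

```text
scene stirrer 0.89 [646.8 -70. ] [162.1 159.4] 75.4
scene wedge 0.88 [ 553.5 -110.3] [ 49.6 106. ] 77.3
top stirrer 0.76 [648.2 -67.6] [158.3 160.1] 76.0
18.55 [ 0.5718 -0.1136  0.0698] [-0.18  0.03 -1.39]
18.7 F [0.38 0.11 0.09] sem [0.24 0.23 0.12] push resist (+) -0.34 pos [ 0.5717 -0.1135  0.0696] J [-2.0000e-03 -5.1265e+01 -1.8462e+01 -0.0000e+00  0.0000e+00 -0.0000e+00]
```

View pics/scene8.png

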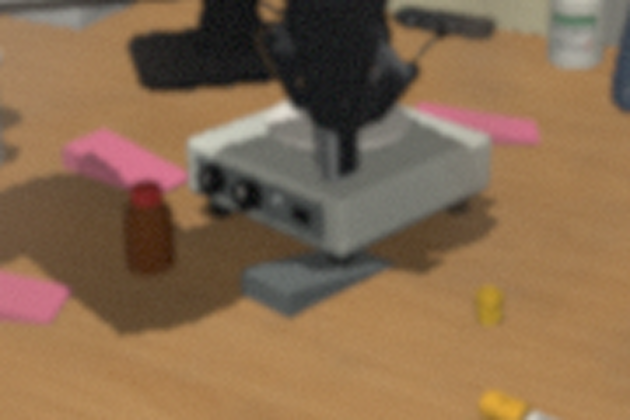

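>>> jog_arm(
  plan=[
    [[0, 0, 0.08, 0, 0, 0], [0, 0, 0.06, 0, 0, 0], [0, 0, 0.04, 0, 0, 0], [0, 0, 0, 0, 0, 0], [0, 0, 0, 0, 0, 0]],
  ],
)

```text
time_s: 19.2
position: [0.5716, -0.1134, 0.0621]
tool_rot: [[-0.972, 0.236, -0.0], [0.236, 0.972, 0.0], [0.0, 0.0, -1.0]]
ft_force: [-0.5, -0.6, 1.6]
grip_width: -0.0003
```

```bash
python3 ft.py 4
```

```text
19.4 F [-1.34  0.48  1.96] sem [0.06 0.25 0.19] push resist (+) 1.41 pos [ 0.5716 -0.1135  0.0621] J [-5.3000e-02 -5.0462e+01 -1.8198e+01  2.6000e-02 -2.5600e-01 -0.0000e+00]
```

Touching at 0.0621 with about 2 N. Next I press harder in small steps.

>>> jog_arm(
  plan=[
    [[0, 0, 0.02, 0, 0, 0], [0, 0, 0.01, 0, 0, 0], [0, 0, 0, 0, 0, 0], [0, 0, 0, 0, 0, 0]],
  ],
)

```text
time_s: 19.8
position: [0.5716, -0.1135, 0.062]
tool_rot: [[-0.972, 0.236, 0.001], [0.236, 0.972, -0.0], [-0.001, -0.0, -1.0]]
ft_force: [-3.7, 0.9, 11.4]
grip_width: -0.0002
```

```bash
python3 ft.py 5
```

```text
20.05 F [-4.58  1.12 11.12] sem [0.18 0.2  0.17] push resist (+) 4.71 pos [ 0.5716 -0.1135  0.062 ] J [ -0.19  -45.24  -17.522   0.141  -1.202  -0.   ]
```

>>> jog_arm(
  plan=[
    [[0, 0, 0, 0, 0, 0], [0, 0, 0, 0, 0, 0], [0, 0, 0, 0, 0, 0], [0, 0, 0, 0, 0, 0]],
  ],
)

```text
time_s: 20.45
position: [0.5716, -0.1135, 0.062]
tool_rot: [[-0.972, 0.236, 0.0], [0.236, 0.972, -0.0], [-0.001, -0.0, -1.0]]
ft_force: [-4.3, 0.8, 11.4]
grip_width: 0.0003
```

```bash
python3 look.py 9
```

```text
scene stirrer 0.6 [646.4 -69.6] [162.1 158.1] 75.5
scene wedge 0.76 [ 552.7 -110.2] [ 49.3 106. ] 76.4
top stirrer 0.92 [647.4 -67.5] [158.8 161.4] 75.8
20.75 [ 0.5716 -0.1135  0.062 ] [-4.21  0.98 11.4 ]
```

>>> jog_arm(
  plan=[
    [[0, 0, -0.03, 0, 0, 0], [0, 0, -0.1, 0, 0, 0], [0, 0, -0.3, 0, 0, 0], [0, 0, -0.6, 0, 0, 0], [0, 0, -0.8, 0, 0, 0], [0.5, 0, -0.8, 0, 0, 0], [0.8, 0, -0.6, 0, 0, 0], [0.8, 0, 0, 0, 0, 0], [0.8, 0, 0, 0, 0, 0], [0.5, 0, 0, 0, 0, 0]],
  ],
)

```text
time_s: 21.75
position: [0.4377, -0.0807, 0.191]
tool_rot: [[-0.972, 0.236, 0.001], [0.236, 0.972, -0.0], [-0.001, -0.0, -1.0]]
ft_force: [0.1, 0.4, 0.9]
grip_width: 0.0
```

>>> jog_arm(
  plan=[
    [[0, 0.5, 0, 0, 0, 0], [0, 0.9, 0, 0, 0, 0], [0, 0.9, 0, 0, 0, 0], [0, 0.9, 0, 0, 0, 0], [0, 0.9, 0, 0, 0, 0], [0, 0.5, 0, 0, 0, 0], [0, 0, 0, 0, 0, 0], [0, 0, 0, 0, 0, 0]],
  ],
)

```text
time_s: 22.55
position: [0.4829, 0.0973, 0.1905]
tool_rot: [[-0.972, 0.236, 0.0], [0.236, 0.972, -0.0], [-0.0, -0.0, -1.0]]
ft_force: [0.2, -0.1, 0.5]
grip_width: -0.0001
```

```bash
python3 look.py 10; python3 - <<'E'
from h import *
for n in("top","scene"):
    im,d=vision.get_image(n)
    for q in("stirrer","wedge","amber_bottle","loose_cap","white_bottle","lying_tube"):
        for r in spotter.trace(n,q)[:1]:
            P=cloud(n,r["pixels"],d); print(n,q,np.round(np.median(P,0),3))
            if q=="stirrer":
                T=P[abs(P[:,2]-.062)<.004]; A=np.c_[T[:,:2]-T[:,:2].mean(0),np.ones(len(T))]
                print("tilt",np.linalg.lstsq(A,T[:,2],rcond=None)[0].round(4))
E
```

```text
scene stirrer 0.95 [646.6 -70.4] [159.5 160.5] 76.0
scene wedge 0.76 [ 549.8 -110.5] [ 48.1 100.3] 76.1
top stirrer 0.81 [644.4 -67.3] [159.6 168.7] 75.7
top wedge 0.87 [ 535.2 -106.4] [46.4 67. ] 73.2
22.85 [0.483  0.0967 0.1902] [-0.95 -0.3   0.26]
top stirrer [ 0.64  -0.068  0.063]
tilt [ 0.0015 -0.0016  0.0618]
top wedge [0.421 0.06  0.01 ]
top amber_bottle [ 0.511 -0.     0.047]
top white_bottle [ 0.641 -0.067  0.063]
top lying_tube [ 0.453 -0.328  0.015]
scene stirrer [ 0.612 -0.095  0.059]
tilt [0.002  0.0004 0.0608]
scene wedge [0.627 0.122 0.009]
scene amber_bottle [ 0.503 -0.006  0.031]
scene loose_cap [ 0.555 -0.232  0.013]
scene white_bottle [0.569 0.22  0.05 ]
scene lying_tube [ 0.449 -0.326  0.012]
```

View pics/scene10.png

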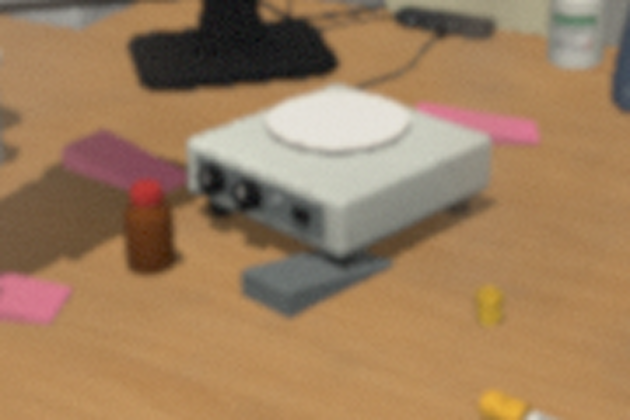

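View pics/top10.png

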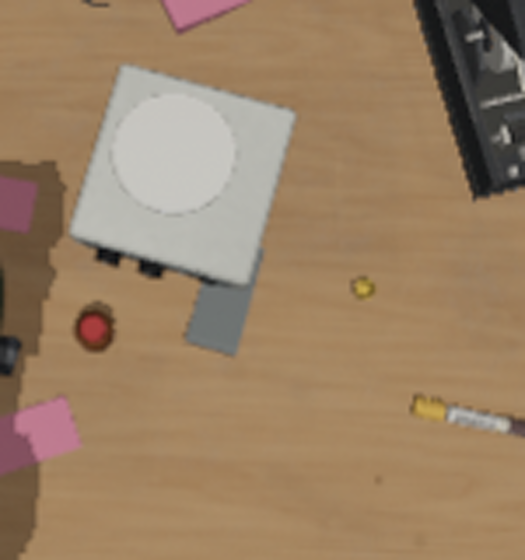

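The final pictures show the wedge under the foot, the stirrer level and everything else in place, so I'm handing the job in.

```bash
python3 -c "
from rig import close_job
print(close_job())"
```

```text
the job is handed in; nothing more can be done
None
```

I pushed the grey wedge under the short foot with closed fingertips, pressed on the corner above it, and handed the job in at about 23 s. The hand-in gave no verdict.

- **Pushing the wedge:** the push turned the wedge into line with the stirrer. It met the foot with about 2 N of resistance. I then pushed on through 5 N to about 8.9 N, which is more than the intended 4 N and past the 8 N at which the stirrer may start to slide. I had queued that last step without checking the reading before it. The pictures showed no stirrer movement beyond their noise of a few mm.
- **Pressing the corner:** I pressed on the top at (0.572, -0.114) with about 11 N for about a second. The fingertip height changed by only about 0.1 mm, so the stirrer did not rock. There was also about 4.6 N of sideways force on the stirrer during this press.
- **Final pictures:** the foot sits on the wedge near its middle line. The stirrer is level within about 0.002 rad and in its original place. The bystanders show no movement beyond noise; the yellow cap and the white bottle could be checked by the networks in the scene camera only. The arm is clear of everything.
- **Disagreements:** in the last check the network gave the white bottle's name to the stirrer in the top view, and gave the wedge's name to pink look-alikes in both views. I took the wedge's position from the picture instead. I could not measure the force between wedge and foot directly.

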